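Finish the tin pyramid in the cradle

TASK

Finish the little pyramid of lying tins in the dark wooden cradle: take the two tins out of the top tier of the caddy, lay one in the cradle's empty bed beside the tin already there, then lay the other on top so that it saddles into the gap between the two, all three parallel with their ends lined up. Set the tins down gently, do not drop them; leave the tin already in the cradle in its bed, and do not disturb the clipper, the guard combs or the mirror.

Things in the scene. Friction and masses are not known exactly. Their poses are not given: they have to be found in the camera images.
- caddy: Fixed three-tier teal caddy, 152 (x) by 140 (y) mm. Origin: centre of underside; z up. Its top tier has two pockets in a row along x, each 70 (x) by 132 (y) mm inside, floor 114 and wall tops 158 mm above the bench. Each holds a tin lying along x between two 4 mm ribs: 3 mm free at its ends (no room for a finger), 42 mm free at its sides. Stands left or right of the robot.
- tin_near: Loose plain closed aluminium tin: cylinder 48 mm diameter, 64 mm long, flat ends, about 0.14 kg. Origin at its middle; own x is the cylinder axis (it turns about x as it rolls). Starts in the caddy pocket at the caddy's -x (nearer the robot), its middle 138 mm above the bench. Identical to tin_far; either may go below or on top.
- tin_far: Same kind of tin, 48 mm diameter, 64 mm long, origin at its middle, x along the axis; starts lying in the caddy pocket farther from the robot (caddy's +x), its middle 138 mm above the bench.
- tin_laid: Same kind of tin, 48 mm diameter, 64 mm long, origin at its middle, x along the axis; already lies in the cradle's left bed (cradle's +y half), to stay there.
- cradle: Fixed dark wooden cradle, 58 (x) by 112 (y) mm, across from the caddy. Origin: centre of underside; z up. Floor 6 mm; side walls at +y and -y 36 mm high, 102 mm apart inside; open at both x ends. A middle rib (6 mm wide, 10 mm above the floor) parts two beds where tins lie along x, with 3 mm sideways play and overhanging 3 mm at each end. No finger room between tins, or tin and wall.
- bed_left (a point): Middle of a tin lying in the cradle's left (+y) bed: 25.5 mm to +y of the cradle's centre, 30 mm above the bench; axes as the cradle.
- bed_right (a point): Middle of a tin lying in the cradle's right (-y) bed, empty at the start: 25.5 mm to -y of the cradle's centre, 30 mm above the bench; axes as the cradle.
- saddle (a point): Middle of the top tin when it saddles between the two lower ones: over the cradle's centre, about 70.6 mm above the bench (70 to 72 mm, according to how far apart the lower tins lie); axes as the cradle.
- rest: Fixed dark wooden parking board between caddy and cradle, 50 (x) by 80 (y) mm, 8 mm thick, with two ribs along x, 4 mm high, 26 mm apart. A tin laid along x between the ribs stays put, its middle 32 mm above the bench, overhanging 7 mm at each end, free to be taken by its sides or ends. Origin: centre of underside; z up.
- clipper: Loose chrome hair clipper, 150 by 46 mm, 34 mm high, on the bench near the robot. Bystander; origin under its middle.
- guard0: Loose orange guard comb, 62 by 48 mm, 20 mm high. Bystander; origin under its middle.
- guard1: Loose orange guard comb, 62 by 48 mm, 20 mm high. Bystander; origin under its middle.
- mirror: Loose hand mirror with grey frame lying glass up, round head 130 mm across, 12 mm thick, handle 110 mm long towards its +y. Bystander; origin under the head's centre.
There are look-alikes about, which are no part of the job. What is shaped like the tin_near but turquoise is not meant.

How it is judged:
By the outcome, as a careful person would: the job done as asked, in the order asked, and still so for the second after the job is handed in, with the robot touching nothing.
It also fails if it takes over 72 s, if anything falls off the work surface, if the arm or the gripper's body presses on something with over 40 N, if the wrist force passes 120 N, or if a joint passes its speed limit or range.

ROBOT

A 7-joint arm with a two-finger parallel gripper is mounted at the origin on the work surface. World frame = base frame: x ahead of the robot, y to its left, z up, the work surface at z = 0. Lengths are in m, angles in degrees, forces in N, time in s.
With the tool pointing down it reaches from about 0.425 to 0.875 m from the base axis. Payload 4.7 kg.
Tool frame: the origin (TCP) lies at the very end of the fingers, on their centre line; the grasp point (between the pads) lies 19 mm behind it; z points along the fingers, y is the line along which they close (so a half turn about z gives the same grasp; the last joint's range is limited). The gripper opens to 87 mm and grips with 3 to 60 N. Pads are 19 mm wide; open, the fingers measure 117 mm over their backs; the gripper's body (75 mm by 190 mm) begins 51 mm behind the grasp point.
Start: joints at [-65.77, 18.392, -4.016, 83.108, 1.295, 78.541, -3.26], TCP at [0.258, 0.596, 0.223] pointing down, gripper open.
Joint ranges: [-163.93, 163.93], [-17.29, 119.83], [-79.2, 71.16], [3.27, 140.29], [-89.18, 269.18], [5.43, 117.66], [-154.24, 154.24]. Speed limits (degrees/s): [147.25, 147.25, 180, 180, 180, 180, 180].

INTERFACE

Orientations are given as [roll, pitch, yaw] about the fixed x, y, z axes, in that order (R = Rz(yaw) Ry(pitch) Rx(roll)).
In Python, from cell import get_obs, cams, ticket, finder gives the robot as it stands.
- The arm moves only by the shell command python3 -m creep 'ROWS' [FORCE]. ROWS is text: rows parted by semicolons, each of 5 numbers parted by spaces: the shift along the world's x, y, z in m, then the turn about the world's z in degrees, then the finger opening in m, from 0 to 0.087. A call has 1 to 8 rows; each row shifts and turns the commanded pose from where the row before left it; what a row does not reach is not made up. A row lasts 1/8 s, in which the tool goes at most 62.5 mm and 10.7 degrees, less where a joint would pass 70% of its speed; a pose out of reach is approached as far as the arm can. A call with a gripper value outside its range is refused whole. The fingers move at their own pace and stop on an object; FORCE is the grip in N (left out, the last holds). Time passes only in rows, so rows that do not move let the fingers close. It gives the time, the measured TCP pose, the force, the opening and the grip force at its end, in the units of the state.
- get_obs(): the state, without advancing time (a new reading comes with each control period).
- cams.read_camera(name): name is "scene" or "side" or "wrist"; returns the picture (400x640x3 uint8, red, green, blue); there is no depth.
- cams.calibration(name): a dict with "fx", "fy", "cx", "cy" (pixels), "extrinsics" (4x4, takes a point from world to camera coordinates). Camera axes: x right, y down, z forward; pixel columns grow to the right and rows downward; lengths in m; the calibration is good to about 2 mm. The wrist camera is an equidistant fisheye: a pixel r from the principal point sees the ray r / f radians off the axis. A picture is of the moment at which its call begins: read the wrist's pose just before it. calibration takes no time and is no camera call; for the wrist camera it gives the pose at the moment of the call.
- ticket.sign_off(): hands the job in; it is judged then, once.
Trained networks look in the newest picture that a camera, given by its name, has taken for a name from the list of things; names that differ only in an ending like _2 or _b are one class to them, and where a whole thing is asked for, a point or a joint stands for the part that bears it (a point fixed in the world has none). Each returns a list of dicts, best first, with "p" (0 to 1); they miss things now and then, are a little off and sometimes report something else, mostly with a low value. They report only what shows in the picture. A call takes as long as a camera call. They do not tell look-alikes from the thing itself.
- finder.masks_of(name, camera): "mask" (400x640 bool, what is visible of it) and "xy" ([column, row] in pixels, amid what is visible of it).
- finder.tip_of(name, camera): "xy" ([column, row] in pixels: a listed point, or the origin of a listed thing).
The state is a dict: "time_s": time; "qpos": joint angles; "joint_velocities": joint speeds; "effort": joint torques, N m; "tool_pos": TCP position; "tool_rot": TCP orientation; "force": force on the tool from outside, world axes, zero at the start; "wrist_torque": the same for the moment, N m; "grip_width": finger opening in m; "grasp_force": force on a finger pad.
Only numpy, scipy, OpenCV 4.12 (cv2) and the standard library are available. Lean on these libraries where they do the work, as an engineer would, in place of code of your own. Each camera call takes 0.05 s, during which the arm holds its last target. There are 200 camera calls.

## Working session

There is one attempt and no reset: what is moved stays moved. The work goes in short steps, Python scripts to look and compute and a shell command to move; the robot and the scene stay as the last step left them, time stands still between calls to the robot, and variables do not carry over. Pictures are saved under pics/ and viewed, at most 13 in all, crops included, and the job is handed in when it is done.

```bash
ls; mkdir -p pics; python3 - <<'E'
from cell import get_obs,cams,ticket,finder
import cv2,numpy as np
o=get_obs();print(o['time_s'],o['tool_pos'],o['tool_rot'],o['grip_width'],o['force'])
ims=[]
for c in ['scene','side']:
    im=cams.read_camera(c);cv2.imwrite(f'pics/{c}0.png',im[:,:,::-1])
    for n in ['caddy','tin_near','tin_far','tin_laid','cradle','bed_left','bed_right','saddle','rest']:
        r=finder.tip_of(n,c)
        print(c,n,[(np.round(d['xy'],1).tolist(),round(d['p'],2)) for d in r[:5]])
E
```

```text
pics
0.0 [0.2582128  0.59589712 0.22146018] [-1.79889796e+02  5.75947025e-03  1.56578960e+02] 0.08678900603456155 [ 0.31727066 -0.51237098 -0.04344037]
scene caddy [([425.0, 254.5], 0.66)]
scene tin_near [([433.5, 201.0], 0.69), ([324.2, 184.5], 0.69), ([462.0, 206.2], 0.59)]
scene tin_far [([438.3, 221.8], 0.64)]
scene tin_laid [([242.5, 191.2], 0.78)]
scene cradle [([231.7, 198.3], 0.8)]
scene bed_left [([242.2, 190.4], 0.81), ([226.2, 269.9], 0.45)]
scene bed_right [([224.3, 185.5], 0.69)]
scene saddle [([232.1, 177.2], 0.84), ([323.9, 308.6], 0.74)]
scene rest [([319.3, 216.1], 0.72), ([250.7, 295.0], 0.38)]
side caddy [([297.7, 187.2], 0.93)]
side tin_near [([228.6, 169.8], 0.82), ([278.5, 143.3], 0.69)]
side tin_far [([306.6, 138.8], 0.66)]
side tin_laid [([307.3, 321.4], 0.96)]
side cradle [([313.0, 342.9], 0.7)]
side bed_left [([307.4, 323.0], 0.59)]
side bed_right [([313.3, 339.5], 0.95)]
side saddle [([311.9, 314.5], 0.76)]
side rest [([297.6, 251.8], 0.79)]
```

View pics/scene0.png

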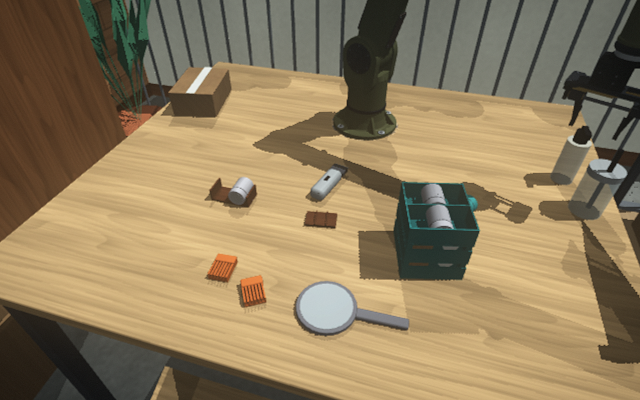

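View pics/side0.png

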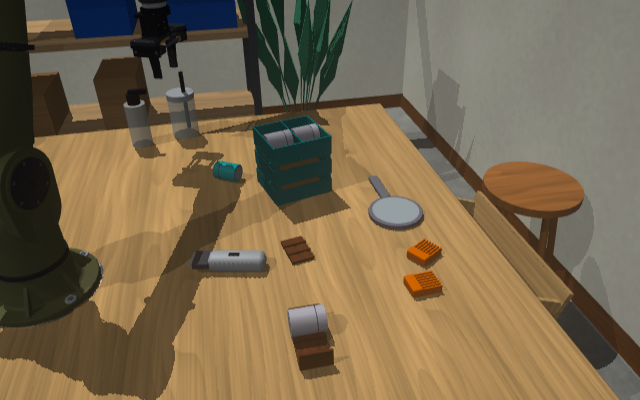

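```bash
cat > h.py <<'E'
from cell import get_obs,cams,ticket,finder
import cv2,numpy as np
def P(c):
    k=cams.calibration(c);K=np.array([[k['fx'],0,k['cx']],[0,k['fy'],k['cy']],[0,0,1]])
    return K@np.array(k['extrinsics'])[:3]
def tri(a,b):
    X=cv2.triangulatePoints(P('scene'),P('side'),np.array(a,float).reshape(2,1),np.array(b,float).reshape(2,1))
    return (X[:3]/X[3]).ravel()
def proj(c,X):
    v=P(c)@np.append(X,1);return v[:2]/v[2]
def onz(c,uv,z):
    p=P(c);A=np.column_stack([p[:,0],p[:,1],-np.array([uv[0],uv[1],1])])
    return np.linalg.solve(A,-(p[:,2]*z+p[:,3]))[:2]
E
python3 - <<'E'
from h import *
np.set_printoptions(precision=4,suppress=True)
S=dict(caddy=((425,254.5),(297.7,187.2)),near=((433.5,201),(278.5,143.3)),far=((438.3,221.8),(306.6,138.8)),near2=((433.5,201),(306.6,138.8)),far2=((438.3,221.8),(278.5,143.3)),
laid=((242.5,191.2),(307.3,321.4)),cradle=((231.7,198.3),(313,342.9)),bl=((242.2,190.4),(307.4,323)),br=((224.3,185.5),(313.3,339.5)),sad=((232.1,177.2),(311.9,314.5)),rest=((319.3,216.1),(297.6,251.8)))
for n,(a,b) in S.items():
    X=tri(a,b);print(n,X,np.abs(proj('scene',X)-a).max().round(1),np.abs(proj('side',X)-b).max().round(1))
for c in('scene','side'):
    E=np.array(cams.calibration(c)['extrinsics']);print(c,-E[:3,:3].T@E[:3,3],E[2,:3])
E
```

```text
caddy [ 0.5663  0.2637 -0.0032] 1.7 0.9
near [0.5238 0.2575 0.1326] 0.9 0.5
far [0.5951 0.2707 0.1324] 2.6 1.3
near2 [0.5839 0.2451 0.1558] 9.5 4.9
far2 [0.5347 0.2849 0.1078] 6.3 3.1
laid [ 0.4984 -0.2379  0.0244] 0.6 0.6
cradle [ 0.504  -0.2684 -0.0008] 0.5 0.5
bl [ 0.4972 -0.2407  0.0243] 1.0 1.1
br [ 0.4994 -0.29    0.0339] 0.4 0.4
sad [ 0.5014 -0.2633  0.0671] 1.3 1.4
rest [ 0.5179 -0.0147  0.0057] 1.3 1.0
scene [1.256  0.2081 0.7374] [-0.7215 -0.2128 -0.6589]
side [ 0.3953 -0.8885  0.7081] [ 0.1724  0.8281 -0.5334]
```

The pictures show the caddy at scene (437,230) and side (290,160), with two grey tins in its top tier. The cradle is at scene (232,192), with one tin in its left bed, and the rest is at scene (320,219). The turquoise look-alike lies behind the caddy at side (227,170) and scene (473,204). The tins need a regrasp on the rest so I can hold them by the ends. First I move above the caddy for close wrist views.

```bash
python3 -m creep '0 0 0.03 0 0.087;0 0 0.04 0 0.087;0.03 -0.03 0.02 3 0.087;0.04 -0.042 0 4 0.087;0.04 -0.042 0 4 0.087;0.04 -0.042 0 4 0.087;0.04 -0.042 0 4 0.087;0.04 -0.042 0 4 0.087' 30
python3 -m creep '0.03 -0.042 0 4 0.087;0.03 -0.03 0 4 0.087;0.01 -0.02 0 2 0.087;0 0 0 0 0.087;0 0 0 0 0.087'
cat >> h.py <<'E'
def wray(uv,k):
    d=np.array([(uv[0]-k['cx'])/k['fx'],(uv[1]-k['cy'])/k['fy']]);r=np.hypot(*d)
    v=np.array([*(d/r*np.sin(r)),np.cos(r)]) if r>1e-9 else np.array([0,0,1.])
    E=np.array(k['extrinsics']);return -E[:3,:3].T@E[:3,3],E[:3,:3].T@v
def wproj(X,k):
    E=np.array(k['extrinsics']);q=E[:3,:3]@X+E[:3,3];r=np.hypot(q[0],q[1]);t=np.arctan2(r,q[2])
    return np.array([k['cx']+k['fx']*t*q[0]/r,k['cy']+k['fy']*t*q[1]/r])
def wonz(uv,k,z):
    c,d=wray(uv,k);return (c+d*(z-c[2])/d[2])[:2]
def look(tag,names,z={}):
    k=cams.calibration('wrist');im=cams.read_camera('wrist');cv2.imwrite(f'pics/{tag}.png',im[:,:,::-1])
    for n in names:
        for d in finder.tip_of(n,'wrist')[:4]:
            print(n,np.round(d['xy'],1),round(d['p'],2),wonz(d['xy'],k,z.get(n,0)).round(4))
    return k,im
Z=dict(tin_near=.138,tin_far=.138,tin_laid=.03,bed_left=.03,bed_right=.03,saddle=.0706)
E
python3 - <<'E'
from h import *
o=get_obs();print(o['tool_pos'],o['tool_rot'],o['qpos'])
k,im=look('w1',['caddy','tin_near','tin_far','rest','cradle','tin_laid'],Z)
for n in ['tin_near','tin_far']:
    for d in finder.masks_of(n,'wrist')[:3]:
        print(n,d['p'],d['xy'],d['mask'].sum(),cv2.minAreaRect(np.argwhere(d['mask'])[:,::-1].astype(np.float32)))
E
```

```text
time_s: 2.0
tool_pos: [0.4895, 0.355, 0.3129]
tool_rot: [180.0, 0.0, 179.7]
force: [0.8, 0.1, 0.4]
grip_width: 0.0871
grasp_force: 0.0
time_s: 2.62
tool_pos: [0.5575, 0.2661, 0.3126]
tool_rot: [179.9, -0.0, -170.3]
force: [-0.4, 0.2, 0.4]
grip_width: 0.0869
grasp_force: 0.0
[0.55754242 0.26612521 0.31261894] [ 1.79926431e+02 -1.66967100e-02 -1.70346203e+02] [-34.76926733  12.84404296   8.34916021  80.04033057  -1.92723089
  87.24335578  73.12015148]
tin_near [318.6 139.4] 0.94 [0.522  0.2577]
tin_near [390.2  52.4] 0.87 [0.4129 0.3175]
tin_far [323.  203.9] 0.56 [0.5949 0.2751]
tin_far [127.4 236.7] 0.44 [0.6914 0.0136]
rest [161.7 105.7] 0.62 [ 0.521  -0.0069]
cradle [59.3 93.8] 0.59 [ 0.5105 -0.2657]
tin_laid [57.6 86.8] 0.58 [ 0.4951 -0.2395]
tin_near 0.88 [391.2, 52.0] 1438 ((392.00006103515625, 53.5), (31.819805145263672, 47.37614822387695), 45.0)
tin_far 0.6 [325.6, 208.7] 2196 ((323.5, 207.5), (57.0, 41.0), 90.0)
```

View pics/w1.png

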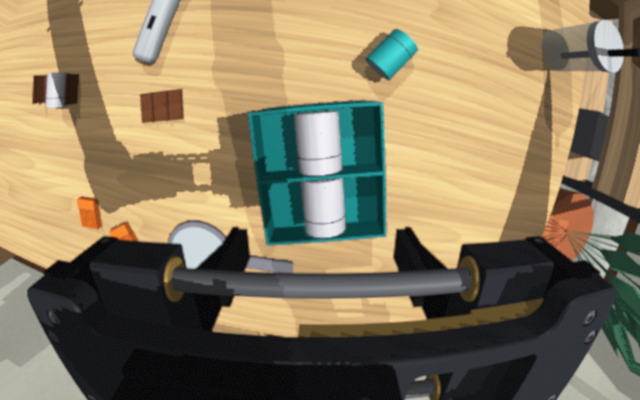

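The wrist view shows the grey tins at (319,143) and (324,207) in the teal caddy. The caddy's rim corners are near (249,112), (383,101), (386,237) and (267,245), and the turquoise tin at (391,53) is outside it. I work out the caddy's pose from the rim.

```bash
python3 - <<'E'
from h import *
k=cams.calibration('wrist')
c=np.array([wonz(p,k,.158) for p in [(249,112),(383,101),(386,237),(267,245)]])
print(c.round(4),c.mean(0).round(4))
for a,b in[(0,3),(1,2)]:
    d=c[b]-c[a];print('x side',np.hypot(*d),np.degrees(np.arctan2(d[1],d[0])))
for a,b in[(0,1),(3,2)]:
    d=c[b]-c[a];print('y side',np.hypot(*d),np.degrees(np.arctan2(-d[0],d[1])))
# tin axis: brightness-segmented silhouettes
im=cv2.imread('pics/w1.png')
sub=im[105:245,285:355].astype(int);m=(sub.min(2)>120).astype(np.uint8)
n,l,st,ce=cv2.connectedComponentsWithStats(m)
for i in range(1,n):
    if st[i,4]>300:
        pts=np.argwhere(l==i)[:,::-1]+[285,105];w=np.array([wonz(p,k,.145) for p in pts]).astype(np.float32)
        print(st[i],ce[i]+[285,105],cv2.minAreaRect(w),np.degrees(np.arctan2(*np.linalg.eigh(np.cov(w.T))[1][::-1,1])))
E
```

```text
[[0.5026 0.1803]
 [0.4689 0.3139]
 [0.6167 0.3506]
 [0.6496 0.2167]] [0.5595 0.2654]
x side 0.15147384272292208 13.933264301522645
x side 0.15234782390124918 13.952049199466867
y side 0.13779738800967137 14.165731169807636
y side 0.1378465619708801 13.802381529944933
[  13    6   44   65 2474] [319.7938561 142.9454325] ((0.5266985893249512, 0.25808703899383545), (0.06917600333690643, 0.04371664673089981), 14.468875885009766) -166.66829036699173
[  20   73   40   60 2092] [325.08699809 207.78011472] ((0.5991864800453186, 0.2763581871986389), (0.07110430300235748, 0.04336164519190788), 13.650459289550781) -168.3731902756853
```

Caddy centre is (0.5595, 0.2654) with yaw 14°. I go over the near tin and look again from there to check its height.

```bash
python3 -m creep '-0.014 -0.004 -0.02 2 0.087;-0.02 -0.0055 -0.03 2.3 0.087;0 0 -0.033 0 0.087;0 0 0 0 0.087;0 0 0 0 0.087'
python3 - <<'E'
from h import *
o=get_obs();print(o['tool_pos'],o['tool_rot'])
k,im=look('w2',['caddy','tin_near','tin_far','rest','cradle','tin_laid','bed_right','bed_left'],Z)
for p in [(0.5236,0.2564,.138),(0.5954,.2744,.138)]: print(wproj(np.array(p),k))
# second-view rays vs first view
for d in finder.tip_of('tin_near','wrist'): print(d['xy'],[ (z,wonz(d['xy'],k,z).round(4).tolist()) for z in (.13,.138,.146)])
E
```

```text
time_s: 3.7
tool_pos: [0.5252, 0.2553, 0.231]
tool_rot: [180.0, 0.1, -166.1]
force: [0.2, 0.8, 0.1]
grip_width: 0.0872
grasp_force: 0.0
[0.52515946 0.25527244 0.23097594] [ 1.79971947e+02  1.01126294e-01 -1.66130032e+02]
tin_near [323.3 194.3] 0.89 [0.5247 0.2573]
tin_near [415.2  80.1] 0.58 [0.4097 0.3074]
tin_near [ 64. 227.] 0.43 [ 0.6402 -0.0348]
tin_far [324.  267.4] 0.68 [0.5961 0.2758]
rest [143.8 117.9] 0.87 [ 0.5197 -0.0031]
cradle [30.  88.9] 0.58 [ 0.5037 -0.2811]
tin_laid [30.2 87.9] 0.93 [ 0.4974 -0.2413]
bed_right [20.2 86.5] 0.75 [ 0.4971 -0.2746]
bed_left [31.6 89.4] 0.95 [ 0.4996 -0.2365]
[322.58599603 192.92508774]
[322.75001274 266.47674514]
[323.3, 194.3] [(0.13, [0.5272, 0.258]), (0.138, [0.5247, 0.2573]), (0.146, [0.5221, 0.2566])]
[415.2, 80.1] [(0.13, [0.4086, 0.3097]), (0.138, [0.4097, 0.3074]), (0.146, [0.4108, 0.3051])]
[64.0, 227.0] [(0.13, [0.6464, -0.0433]), (0.138, [0.6402, -0.0348]), (0.146, [0.634, -0.0263])]
```

View pics/w2.png

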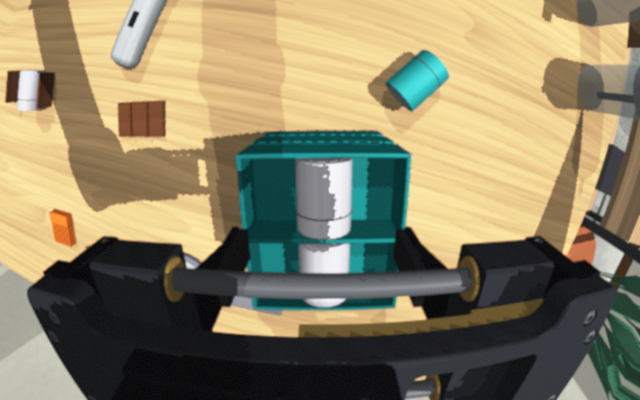

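The second wrist view agrees: the near tin sits at (323,194), where predicted to within 2 px, with the fingers aligned across it. Descend and grip.

```bash
python3 -m creep '-0.001 0.0015 -0.02 0 0.087;0 0 -0.025 0 0.087;0 0 -0.025 0 0.087;0 0 -0.02 0 0.087;0 0 -0.013 0 0.087;0 0 -0.006 0 0.087;0 0 0 0 0.087'
python3 -m creep '0 0 0 0 0.06;0 0 0 0 0.045;0 0 0 0 0.04;0 0 0 0 0.04;0 0 0 0 0.04;0 0 0 0 0.04' 20
```

```text
time_s: 5.08
tool_pos: [0.5235, 0.2565, 0.1207]
tool_rot: [180.0, 0.0, -166.1]
force: [0.4, 0.2, 0.7]
grip_width: 0.0869
grasp_force: 0.0
time_s: 5.82
tool_pos: [0.5234, 0.2568, 0.1207]
tool_rot: [180.0, 0.0, -166.1]
force: [-0.7, 0.8, 0.7]
grip_width: 0.0478
grasp_force: 20.0
```

Gripped at 48 mm and 20 N. Lift it and move over beside the rest, then look.

```bash
python3 -m creep '0 0 0.01 0 0.04;0 0 0.02 0 0.04;0 0 0.03 0 0.04;0 0 0.03 0 0.04;0.003 -0.03 0.01 -2 0.04;0.006 -0.045 0 -3 0.04;0.006 -0.05 0 -3 0.04;0.006 -0.045 0 -2 0.04'
python3 -m creep '0.006 -0.035 0 -2 0.04;0 -0.022 0 -2 0.04;0 0 0 0 0.04;0 0 0 0 0.04'
python3 - <<'E'
from h import *
o=get_obs();print(o['tool_pos'],o['tool_rot'],o['grasp_force'])
k,im=look('w3',['rest','cradle','tin_laid','bed_right','bed_left','saddle'],Z)
np.save('k3.npy',k,allow_pickle=True)
E
```

```text
time_s: 6.82
tool_pos: [0.544, 0.0825, 0.2203]
tool_rot: [-179.9, -0.0, -176.4]
force: [0.6, -0.1, -2.1]
grip_width: 0.0477
grasp_force: 20.0
time_s: 7.32
tool_pos: [0.5503, 0.0317, 0.2204]
tool_rot: [179.9, -0.0, -180.0]
force: [-0.9, 0.7, -1.4]
grip_width: 0.0475
grasp_force: 20.0
[0.55025431 0.0317216  0.22044135] [ 1.79923232e+02 -1.97703852e-02 -1.79953723e+02] 19.995814561843872
rest [289.9 140.6] 0.84 [ 0.5215 -0.0067]
tin_laid [119.4 132.3] 0.87 [ 0.4964 -0.2344]
bed_right [ 92.7 135.9] 0.74 [ 0.4973 -0.2855]
bed_right [250.7 305.8] 0.17 [ 0.7533 -0.0704]
bed_left [117.6 135.1] 0.98 [ 0.4999 -0.2381]
saddle [ 87.1 141.3] 0.72 [ 0.4997 -0.2603]
```

View pics/w3.png

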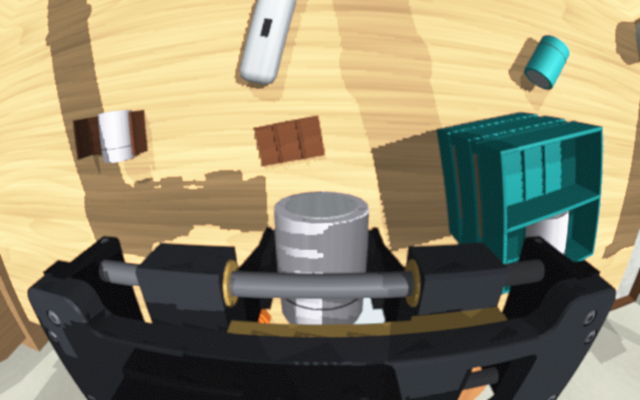

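The wrist view shows the held tin at (322,258), the rest at (290,140) turned by some 10–15°, the cradle at (110,135), and the clipper at (267,40) clear of the path. I fit the rest and cradle outlines in world coordinates.

```bash
python3 - <<'E'
from h import *
k=np.load('k3.npy',allow_pickle=True).item()
def rect(n,z):
    for d in finder.masks_of(n,'wrist')[:2]:
        c=max(cv2.findContours(d['mask'].astype(np.uint8),0,1)[0],key=cv2.contourArea).reshape(-1,2)
        w=np.array([wonz(p,k,z) for p in c]).astype(np.float32)
        print(n,d['p'],cv2.minAreaRect(w))
rect('rest',.008);rect('tin_laid',.04)
for p in[(254,127),(320,116),(325,157),(263,166)]: print(wonz(p,k,.008).round(4))
E
python3 - <<'E'
import cv2
im=cv2.imread('pics/w3.png');cv2.imwrite('pics/w3c.png',cv2.resize(im[95:180,60:340],None,fx=2.8,fy=2.8,interpolation=cv2.INTER_CUBIC))
E
```

```text
rest 0.83 ((0.520607054233551, -0.006621994078159332), (0.05095994099974632, 0.0809883400797844), 9.81314754486084)
tin_laid 0.78 ((0.5007568001747131, -0.23642799258232117), (0.05306088924407959, 0.06508749723434448), 88.76824951171875)
[ 0.5027 -0.05  ]
[0.4905 0.0308]
[0.541  0.0369]
[ 0.552  -0.0406]
```

View pics/w3c.png

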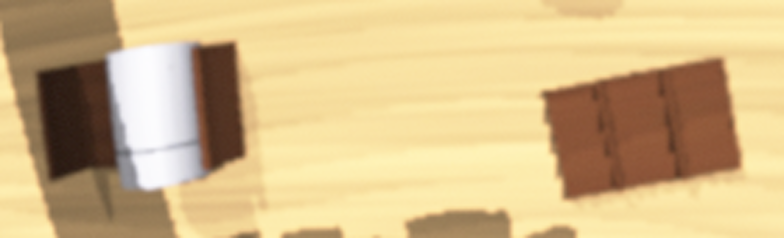

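Rest at (0.5206, −0.0066), yaw 9.8°. Move over it and lower to a few mm above seating.

```bash
python3 -m creep '-0.01 -0.012 -0.02 3.3 0.04;-0.01 -0.014 -0.035 3.3 0.04;-0.0095 -0.012 -0.04 3.2 0.04;0 0 -0.04 0 0.04;0 0 -0.03 0 0.04;0 0 -0.02 0 0.04;0 0 -0.01 0 0.04;0 0 0 0 0.04'
python3 -m creep '0 0 -0.004 0 0.04;0 0 -0.002 0 0.04;0 0 0 0 0.04;0 0 0 0 0.04'
```

```text
time_s: 8.78
tool_pos: [0.5207, -0.0085, 0.0254]
tool_rot: [180.0, -0.0, -170.3]
force: [0.5, -0.0, -2.1]
grip_width: 0.0476
grasp_force: 20.0
time_s: 9.28
tool_pos: [0.5211, -0.0085, 0.0198]
tool_rot: [180.0, 0.0, -170.3]
force: [-0.2, 0.2, -1.6]
grip_width: 0.0476
grasp_force: 20.0
```

```bash
python3 -m creep '0 0.0015 0 0 0.04;0 0 -0.002 0 0.04;0 0 -0.001 0 0.04;0 0 -0.001 0 0.04;0 0 0 0 0.04;0 0 0 0 0.04'
python3 -m creep '0 0 -0.001 0 0.04;0 0 0 0 0.04;0 0 0 0 0.04'
```

```text
time_s: 10.02
tool_pos: [0.5209, -0.0071, 0.0156]
tool_rot: [180.0, 0.0, -170.3]
force: [-0.6, 0.1, -2.5]
grip_width: 0.0473
grasp_force: 20.0
time_s: 10.4
tool_pos: [0.5211, -0.0071, 0.0148]
tool_rot: [180.0, 0.0, -170.3]
force: [-0.6, -0.4, -0.6]
grip_width: 0.0471
grasp_force: 20.0
```

```bash
python3 -m creep '0 0 -0.001 0 0.04;0 0 0 0 0.04;0 0 0 0 0.04'
```

```text
time_s: 10.78
tool_pos: [0.5212, -0.0071, 0.0146]
tool_rot: [180.0, 0.0, -170.3]
force: [-3.4, -0.0, 6.3]
grip_width: 0.0474
grasp_force: 20.0
```

Seated (+6 N). Release, rise, and turn 90° for an end grip.

```bash
python3 -m creep '0 0 0 0 0.052;0 0 0 0 0.06;0 0 0 0 0.075;0 0 0 0 0.087;0 0 0.01 0 0.087;0 0 0.03 0 0.087;0 0 0.04 0 0.087;0 0 0.04 -5 0.087'
python3 -m creep '0 0 0.02 -10 0.087;0 0 0.01 -10 0.087;0 0 0.01 -10 0.087;0 0 0 -10 0.087;0 0 0 -10 0.087;0 0 0 -10 0.087;0 0 0 -10 0.087;0 0 0 -10 0.087'
python3 -m creep '0 0 0 -5 0.087;0 0 0 0 0.087;0 0 0 0 0.087'
python3 - <<'E'
from h import *
o=get_obs();print(o['tool_pos'],o['tool_rot'],o['qpos'])
k,im=look('w4',['rest','tin_near','tin_far','tin_laid','cradle','bed_right','bed_left'],{**Z,'tin_near':.032,'tin_far':.032})
np.save('k4.npy',k,allow_pickle=True)
E
```

```text
time_s: 11.78
tool_pos: [0.5209, -0.0072, 0.1354]
tool_rot: [180.0, 0.0, -175.5]
force: [-0.4, 0.6, -0.0]
grip_width: 0.0871
grasp_force: 0.0
time_s: 12.78
tool_pos: [0.5209, -0.0071, 0.1743]
tool_rot: [180.0, 0.0, 104.3]
force: [0.3, 1.5, -0.2]
grip_width: 0.087
grasp_force: 0.0
time_s: 13.15
tool_pos: [0.5209, -0.0071, 0.1739]
tool_rot: [180.0, -0.0, 99.8]
force: [0.4, -0.8, -0.6]
grip_width: 0.0868
grasp_force: 0.0
[ 0.5209465  -0.00708867  0.17394701] [ 1.79969766e+02 -8.11299562e-04  9.97602514e+01] [-23.79701831   4.21722762  22.76580167 105.90584374  -1.73904285
  70.18306623   9.2625325 ]
tin_near [324.5 176. ] 0.87 [ 0.5237 -0.0024]
tin_far [323.7 179. ] 0.73 [ 0.5235 -0.0056]
tin_laid [278.3 337.5] 0.73 [ 0.5013 -0.2332]
cradle [276.4 339.4] 0.74 [ 0.4983 -0.2684]
bed_left [276.5 339.7] 0.86 [ 0.4993 -0.2382]
bed_left [278.  338.4] 0.68 [ 0.5011 -0.2351]
```

View pics/w4.png

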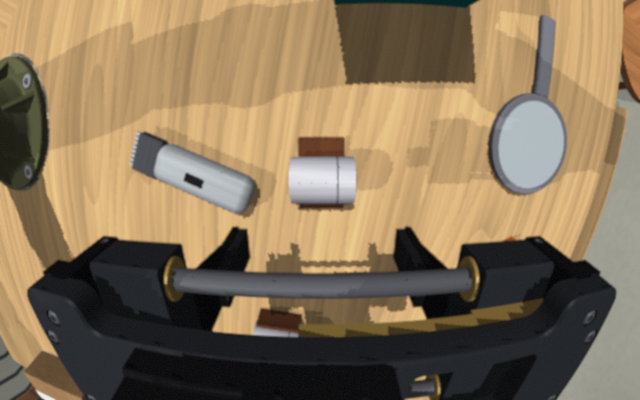

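The tin lies straight on the rest at (322,180), spanning columns 290–356. I measure its end positions to centre the end grip.

```bash
python3 - <<'E'
from h import *
k=np.load('k4.npy',allow_pickle=True).item()
c0=np.array(get_obs()['tool_pos'][:2])
u=np.array([np.cos(np.radians(9.8)),np.sin(np.radians(9.8))]);v=np.array([-u[1],u[0]])
for n in('tin_near','tin_far'):
  for d in finder.masks_of(n,'wrist')[:1]:
    w=np.array([wonz(p[::-1],k,.04) for p in np.argwhere(d['mask'])])-c0
    a=w@u;b=w@v;print(n,d['p'],d['xy'],np.percentile(a,[.5,99.5]),np.percentile(b,[.5,99.5]),np.percentile(a,[.5,99.5]).mean(), cv2.minAreaRect(w.astype(np.float32)))
E
```

```text
tin_near 0.78 [321.8, 181.0] [-0.03173123  0.03395845] [-0.02206794  0.02547044] 0.0011136102262109433 ((0.0007610470056533813, 0.002301851287484169), (0.0667390450835228, 0.04844524338841438), 9.738930702209473)
```

The tin centre is about 1 mm ahead of the tool. The clipper's end lies near the left finger's path, so I go down with the opening narrowed to 76 mm.

```bash
python3 -m creep '0.001 0.001 0 0 0.076;0 0 -0.03 0 0.076;0 0 -0.04 0 0.076;0 0 -0.035 0 0.076;0 0 -0.025 0 0.076;0 0 -0.018 0 0.076;0 0 -0.009 0 0.076;0 0 0 0 0.076'
python3 -m creep '0 0 0 0 0.07;0 0 0 0 0.065;0 0 0 0 0.06;0 0 0 0 0.056;0 0 0 0 0.056;0 0 0 0 0.056' 25
```

```text
time_s: 14.65
tool_pos: [0.5219, -0.0061, 0.0165]
tool_rot: [-180.0, 0.0, 99.7]
force: [-0.1, -1.2, -0.1]
grip_width: 0.0759
grasp_force: 0.0
time_s: 15.4
tool_pos: [0.5222, -0.006, 0.0172]
tool_rot: [180.0, -0.0, 99.7]
force: [-0.8, -0.4, 4.8]
grip_width: 0.0637
grasp_force: 25.0
```

End grip holds at 63.7 mm. Lift and move past the cradle so the camera sees it unobstructed.

```bash
python3 -m creep '0 0 0.008 0 0.056;0 0 0.02 0 0.056;0 0 0.04 0 0.056;0 0 0.05 0 0.056;-0.003 -0.025 0.04 -1 0.056;-0.004 -0.04 0.03 -2 0.056;-0.004 -0.045 0 -2 0.056;-0.004 -0.045 0 -2 0.056'
python3 -m creep '-0.004 -0.045 0 -2 0.056;-0.003 -0.045 0 0 0.056;0 -0.045 0 0 0.056;0 -0.03 0 0 0.056;0 0 0 0 0.056;0 0 0 0 0.056'
python3 - <<'E'
from h import *
o=get_obs();print(o['tool_pos'],o['tool_rot'],o['grasp_force'])
k,im=look('w5',['cradle','tin_laid','bed_right','bed_left','saddle'],Z)
np.save('k5.npy',k,allow_pickle=True)
E
```

```text
time_s: 16.4
tool_pos: [0.5067, -0.1623, 0.2051]
tool_rot: [179.9, -0.0, 92.6]
force: [-0.7, -0.5, -2.3]
grip_width: 0.0638
grasp_force: 25.0
time_s: 17.15
tool_pos: [0.5, -0.325, 0.2042]
tool_rot: [-180.0, -0.1, 90.7]
force: [-0.3, 0.3, -1.5]
grip_width: 0.0639
grasp_force: 25.0
[ 0.49997533 -0.32497252  0.20417413] [-1.79970709e+02 -6.38536921e-02  9.07149249e+01] 24.997491266112775
cradle [316.7 117.9] 0.96 [ 0.4939 -0.2663]
tin_laid [321.9  93.3] 0.94 [ 0.4996 -0.2374]
bed_right [321.3 142.2] 0.89 [ 0.4996 -0.2908]
saddle [322.6 123.7] 0.72 [ 0.5006 -0.2669]
```

View pics/w5.png

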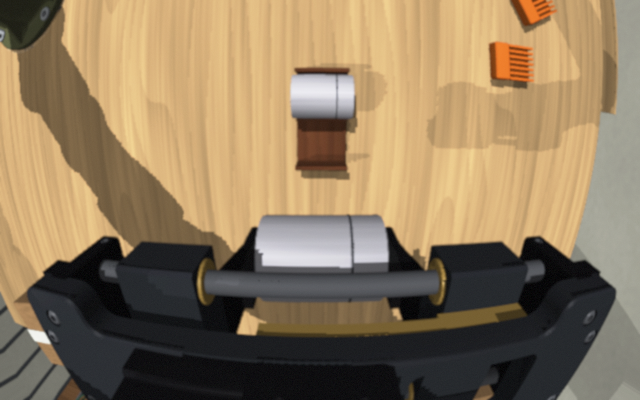

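The cradle is at (321,120), its laid tin at (323,95), and the empty bed at (321,143) is clear. I fit these from the masks and cross-check with the dark-wood pixels.

```bash
python3 - <<'E'
from h import *
k=np.load('k5.npy',allow_pickle=True).item()
im=cv2.imread('pics/w5.png').astype(int)
sub=im[60:180,280:365]
wood=((sub[...,2]-sub[...,0]>15)&(sub[...,2]<150)).astype(np.uint8)
n,l,st,ce=cv2.connectedComponentsWithStats(wood)
for i in range(1,n):
    if st[i,4]>100: print('wood',st[i]+[280,60,0,0,0])
for r in range(125,176,5):
    row=wood[r-60];x=np.flatnonzero(row);
    if len(x): print(r,x.min()+280,x.max()+280,len(x), wonz((x.min()+280-.5,r),k,.016).round(4),wonz((x.max()+280.5,r),k,.016).round(4))
for n in['tin_laid','cradle']:
  for d in finder.masks_of(n,'wrist')[:1]:
    m=d['mask'];ys,xs=np.nonzero(m);print(n,d['p'],xs.min(),xs.max(),ys.min(),ys.max())
    if n=='tin_laid':
        for z in(.03,.035,.04,.05):
            w=np.array([wonz(p[::-1],k,z) for p in np.argwhere(m)]).astype(np.float32);print(z,cv2.minAreaRect(w))
        for r in range(ys.min(),ys.max()+1,5): x=xs[ys==r];print(r,x.min(),x.max())
print('col 321 profile', [tuple(im[r,321]) for r in range(110,180,2)])
E
```

```text
wood [295  67  55   8 292]
wood [ 292   96   65   83 3089]
125 297 356 60 [ 0.4714 -0.2734] [ 0.5392 -0.2724]
130 297 354 58 [ 0.4714 -0.2791] [ 0.5371 -0.2782]
135 297 345 49 [ 0.4714 -0.2848] [ 0.527  -0.2842]
140 298 345 48 [ 0.4725 -0.2906] [ 0.5272 -0.2899]
145 297 346 50 [ 0.4714 -0.2964] [ 0.5285 -0.2957]
150 297 346 50 [ 0.4714 -0.3022] [ 0.5287 -0.3015]
155 297 345 49 [ 0.4713 -0.3081] [ 0.5277 -0.3074]
160 297 345 49 [ 0.4713 -0.3139] [ 0.5279 -0.3133]
165 296 346 51 [ 0.4701 -0.3199] [ 0.5292 -0.3192]
170 300 346 47 [ 0.4747 -0.3258] [ 0.5294 -0.3251]
175 302 348 47 [ 0.477  -0.3318] [ 0.532  -0.3311]
tin_laid 0.78 290 354 74 118
0.03 ((0.49973973631858826, -0.24043260514736176), (0.04760802537202835, 0.06880414485931396), 89.67657470703125)
0.035 ((0.49972882866859436, -0.24043798446655273), (0.046899568289518356, 0.06778032332658768), 89.67657470703125)
0.04 ((0.49971774220466614, -0.24044334888458252), (0.04619111493229866, 0.06675644963979721), 89.67658233642578)
0.05 ((0.49969565868377686, -0.24045410752296448), (0.04477421194314957, 0.06470870226621628), 89.676574707
[... 1019 characters left out ...]
, np.int64(64), np.int64(107)), (np.int64(43), np.int64(66), np.int64(108)), (np.int64(43), np.int64(65), np.int64(107)), (np.int64(38), np.int64(59), np.int64(99)), (np.int64(37), np.int64(57), np.int64(93)), (np.int64(37), np.int64(57), np.int64(93)), (np.int64(32), np.int64(51), np.int64(84)), (np.int64(25), np.int64(40), np.int64(66)), (np.int64(25), np.int64(38), np.int64(62)), (np.int64(35), np.int64(52), np.int64(86)), (np.int64(41), np.int64(62), np.int64(103)), (np.int64(51), np.int64(76), np.int64(101)), (np.int64(66), np.int64(93), np.int64(113)), (np.int64(66), np.int64(94), np.int64(115)), (np.int64(67), np.int64(95), np.int64(116)), (np.int64(96), np.int64(137), np.int64(169))]
```

```bash
python3 - <<'E'
from h import *
k=np.load('k5.npy',allow_pickle=True).item()
a=wonz((321,66.5),k,.036)[1];b=wonz((321,169.5),k,.036)[1];print('walls',a,b,a-b,(a+b)/2)
for r in(162,164,166,170): print(r,wonz((321,r),k,.036)[1], wonz((321,r),k,.006)[1])
print('rib low edge',wonz((321,131),k,.016)[1],wonz((321,131),k,.006)[1])
c=wray((321,100),k)[0];print('cam',c)
# tin_laid silhouettes from camera: tangent lines in y-z
for y0 in np.arange(-.246,-.232,.002):
    d=np.hypot(c[1]-y0,c[2]-.03);ph=np.arctan2(y0-c[1],c[2]-.03);al=np.arcsin(.024/d)
    f=lambda t: wproj(np.array([.4997,c[1]+np.tan(t)*(c[2]-.03),.03]),k)[1]
    print(y0.round(4),f(ph+al).round(1),f(ph-al).round(1))
print(k['fx'], wproj(np.array([.4997,-.2905,.03]),k))
o=get_obs();print(o['tool_pos'])
E
```

```text
walls -0.20882585670546788 -0.32014513933959454 0.11131928263412666 -0.2644854980225312
162 -0.3117394976862013 -0.31818910210886514
164 -0.3139720243468109 -0.32062458478391687
166 -0.31621095454113846 -0.3230670531293771
170 -0.32070888849103746 -0.32797388824216134
rib low edge -0.28004365269227866 -0.28116508021519654
cam [ 0.49899864 -0.24079352  0.36600155]
-0.246 79.1 123.4
-0.244 77.2 121.5
-0.242 75.4 119.7
-0.24 73.6 117.8
-0.238 71.7 116.0
-0.236 69.9 114.1
-0.234 68.0 112.3
309.70691628693146 [321.35714525 141.90490009]
[ 0.50012088 -0.32555046  0.20471281]
```

```bash
python3 - <<'E'
from h import *
k=np.load('k5.npy',allow_pickle=True).item();c=wray((321,100),k)[0]
im=cv2.imread('pics/w5.png').astype(int);g=im.sum(2)/3
for col in(280,300,320,340): print(col,[int(v) for v in g[208:222,col]])
zt=.2042+.0152
for z0 in(zt-.002,zt,zt+.002):
  for off in(-.003,-.002,-.001,0,.001):
    y0=-.325+off;d=np.hypot(c[1]-y0,c[2]-z0);ph=np.arctan2(y0-c[1],c[2]-z0);al=np.arcsin(.024/d)
    t=ph+al;print(round(z0,4),off,wproj(np.array([.4997,c[1]+np.tan(t)*(c[2]-z0),z0]),k)[1].round(1),end=' | ')
  print()
r=np.arange(225,255,10)
for q in r:print(q,[int(v) for v in g[q,250:262]],[int(v) for v in g[q,380:394]])
for s in(-.032,.032): print(wproj(np.array([.4998+s,-.325,zt+.005]),k), wproj(np.array([.4998+s,-.325+.02,zt+.013]),k))
E
```

```text
280 [170, 172, 170, 171, 171, 163, 146, 122, 114, 121, 127, 132, 138, 142]
300 [177, 178, 181, 182, 182, 180, 159, 130, 114, 119, 125, 130, 134, 140]
320 [175, 175, 174, 176, 175, 170, 151, 126, 112, 116, 123, 128, 134, 138]
340 [182, 179, 180, 180, 180, 174, 154, 127, 111, 114, 120, 125, 131, 136]
0.2174 -0.003 217.5 | 0.2174 -0.002 215.8 | 0.2174 -0.001 214.1 | 0.2174 0 212.4 | 0.2174 0.001 210.7 | 
0.2194 -0.003 218.9 | 0.2194 -0.002 217.2 | 0.2194 -0.001 215.5 | 0.2194 0 213.8 | 0.2194 0.001 212.1 | 
0.2214 -0.003 220.3 | 0.2214 -0.002 218.6 | 0.2214 -0.001 216.9 | 0.2214 0 215.2 | 0.2214 0.001 213.4 | 
225 [177, 179, 177, 173, 167, 168, 174, 179, 176, 169, 164, 163] [153, 153, 153, 157, 169, 180, 181, 177, 173, 175, 179, 184, 185, 185]
235 [12, 16, 16, 9, 23, 63, 114, 161, 179, 183, 182, 183] [173, 173, 172, 174, 172, 159, 126, 75, 33, 15, 10, 15, 7, 17]
245 [13, 13, 18, 32, 71, 132, 182, 204, 208, 208, 207, 207] [191, 191, 190, 191, 191, 188, 172, 133, 79, 36, 21, 17, 17, 8]
[260.85689159 261.05400985] [255.17457561 233.7792803 ]
[380.71590586 262.33747519] [387.29171596 235.2390245 ]
```

The held tin sits about 0.5 mm to −y of the TCP. The bed target is tin centre (0.4997, −0.290), so I aim TCP y −0.2895 and stop just above the walls to check.

```bash
python3 -m creep '0 0.015 -0.02 -0.4 0.056;0 0.0205 -0.035 0 0.056;0 0 -0.04 0 0.056;0 0 -0.03 0 0.056;0 0 -0.02 0 0.056;0 0 -0.01 0 0.056;0 0 0 0 0.056;0 0 0 0 0.056'
python3 - <<'E'
from h import *
a=[get_obs()];import time
print(a[0]['tool_pos'],a[0]['tool_rot'])
k,im=look('w6',['tin_laid','cradle'],Z)
for i in range(2):
    cams.read_camera('side');o=get_obs();print(o['tool_pos'],o['force'])
E
```

```text
time_s: 18.55
tool_pos: [0.5008, -0.2911, 0.0507]
tool_rot: [179.9, 0.0, 90.3]
force: [0.3, 0.0, -1.3]
grip_width: 0.0634
grasp_force: 25.0
[ 0.50077339 -0.29112129  0.05073406] [1.79885399e+02 4.90304981e-02 9.02752510e+01]
tin_laid [322.7 150.7] 0.63 [ 0.5015 -0.2393]
cradle [316.2 181.1] 0.93 [ 0.4972 -0.2667]
[ 0.5003961  -0.2907945   0.05035003] [ 0.43398884  0.82510093 -1.91988792]
[ 0.50032193 -0.29073809  0.05021349] [ 0.03978702 -0.41736583 -1.55426025]
```

```bash
python3 - <<'E'
from h import *
k=cams.calibration('wrist');c=wray((320,100),k)[0]
im=cv2.imread('pics/w6.png').astype(int);g=im.sum(2)/3
for d in finder.masks_of('tin_laid','wrist')[:1]:
    m=d['mask'];ys,xs=np.nonzero(m);print(d['p'],xs.min(),xs.max(),ys.min(),ys.max())
    for r in range(ys.min()+4,ys.max(),6): x=xs[ys==r];a,b=wonz((x.min()-.5,r),k,.045),wonz((x.max()+.5,r),k,.045);print(r,x.min(),x.max(),a.round(4),b.round(4),((a+b)/2).round(4))
print('cam',c,'held ends',[wproj(np.array([.5003+s,-.2909+.01,.0655+.02]),k).round(1) for s in(-.032,.032)])
# held-tin edges from image rows
for r in(225,235,245):
    row=g[r];print(r,[int(v) for v in row[240:275:2]],[int(v) for v in row[366:400:2]])
E
```

```text
0.9 259 380 111 193
115 266 374 [ 0.4699 -0.2163] [ 0.5287 -0.216 ] [ 0.4993 -0.2161]
121 262 376 [ 0.4676 -0.2195] [ 0.5299 -0.2193] [ 0.4988 -0.2194]
127 261 378 [ 0.467  -0.2228] [ 0.5312 -0.2225] [ 0.4991 -0.2227]
133 261 378 [ 0.4669 -0.2261] [ 0.5313 -0.2258] [ 0.4991 -0.226 ]
139 260 378 [ 0.4662 -0.2294] [ 0.5314 -0.2292] [ 0.4988 -0.2293]
145 260 378 [ 0.4661 -0.2328] [ 0.5316 -0.2325] [ 0.4988 -0.2326]
151 259 380 [ 0.4654 -0.2361] [ 0.5328 -0.2359] [ 0.4991 -0.236 ]
157 260 379 [ 0.4658 -0.2395] [ 0.5324 -0.2393] [ 0.4991 -0.2394]
163 260 378 [ 0.4657 -0.2429] [ 0.532  -0.2427] [ 0.4989 -0.2428]
169 260 379 [ 0.4655 -0.2464] [ 0.5328 -0.2461] [ 0.4992 -0.2462]
175 261 378 [ 0.4659 -0.2499] [ 0.5324 -0.2496] [ 0.4992 -0.2497]
181 262 377 [ 0.4663 -0.2534] [ 0.532  -0.2531] [ 0.4992 -0.2532]
187 263 375 [ 0.4667 -0.2569] [ 0.5311 -0.2567] [ 0.4989 -0.2568]
cam [ 0.49969302 -0.2062989   0.21191882] held ends [array([254.3, 259.8]), array([388.3, 260.2])]
225 [179, 179, 178, 174, 170, 168, 162, 148, 153, 166, 161, 161, 162, 161, 160, 160, 160, 160] [152, 152, 152, 150, 151, 151, 152, 151, 152, 157, 157, 147, 157, 167, 171, 173, 174]
235 [178, 179, 177, 153, 65, 13, 17, 26, 125, 178, 181, 180, 180, 178, 178, 178, 179, 179] [172, 171, 170, 171, 170, 170, 170, 171, 170, 169, 121, 28, 12, 8, 46, 137, 175]
245 [151, 89, 24, 13, 14, 15, 18, 80, 184, 205, 204, 203, 203, 205, 203, 202, 201, 201] [189, 188, 188, 187, 189, 189, 188, 187, 188, 188, 170, 78, 23, 17, 15, 8, 16]
```

```bash
python3 -m creep '-0.001 0.001 -0.005 0 0.056;0 0 -0.008 0 0.056;0 0 -0.007 0 0.056;0 0 -0.005 0 0.056;0 0 -0.003 0 0.056;0 0 0 0 0.056;0 0 0 0 0.056'
```

```text
time_s: 19.73
tool_pos: [0.4991, -0.2897, 0.0218]
tool_rot: [180.0, 0.0, 90.3]
force: [0.5, -0.4, -2.1]
grip_width: 0.0639
grasp_force: 25.0
```

```bash
python3 -m creep '0 0 -0.002 0 0.056;0 0 -0.002 0 0.056;0 0 -0.001 0 0.056;0 0 0 0 0.056;0 0 0 0 0.056'; python3 -m creep '0 0 -0.001 0 0.056;0 0 0 0 0.056;0 0 0 0 0.056'
```

```text
time_s: 20.35
tool_pos: [0.4989, -0.2896, 0.0166]
tool_rot: [180.0, 0.0, 90.3]
force: [-0.3, -0.8, -1.6]
grip_width: 0.0641
grasp_force: 25.0
time_s: 20.72
tool_pos: [0.4989, -0.2895, 0.0156]
tool_rot: [180.0, 0.0, 90.3]
force: [0.1, -0.6, -1.6]
grip_width: 0.0635
grasp_force: 25.0
```

```bash
python3 -m creep '0 0 -0.001 0 0.056;0 0 0 0 0.056;0 0 0 0 0.056'; python3 -m creep '0 0 -0.0005 0 0.056;0 0 0 0 0.056;0 0 0 0 0.056'
```

```text
time_s: 21.1
tool_pos: [0.499, -0.2896, 0.0152]
tool_rot: [180.0, -0.0, 90.3]
force: [-2.1, 1.8, 5.5]
grip_width: 0.0637
grasp_force: 25.0
time_s: 21.48
tool_pos: [0.4991, -0.2897, 0.0152]
tool_rot: [180.0, -0.0, 90.3]
force: [-3.0, 2.5, 9.8]
grip_width: 0.0639
grasp_force: 25.0
```

Seated in the bed. Release, rise, and step back to check both tins.

```bash
python3 -m creep '0 0 0.0005 0 0.066;0 0 0 0 0.07;0 0 0 0 0.08;0 0 0 0 0.08;0 0 0.01 0 0.08;0 0 0.03 0 0.08;0 0 0.04 0 0.08;0 -0.015 0.05 0 0.08'
python3 -m creep '0 -0.02 0.055 0 0.08;0 0 0 0 0.08;0 0 0 0 0.08'
python3 - <<'E'
from h import *
o=get_obs();print(o['tool_pos'],o['tool_rot'])
k,im=look('w7',['tin_laid','tin_near','bed_right','bed_left','saddle','cradle'],{**Z,'tin_near':.03})
for d in finder.masks_of('tin_near','wrist')[:3]+finder.masks_of('tin_laid','wrist')[:3]:
    m=d['mask'];ys,xs=np.nonzero(m)
    w=np.array([wonz(p[::-1],k,.045) for p in np.argwhere(m)]).astype(np.float32)
    print(d['p'],xs.min(),xs.max(),ys.min(),ys.max(),cv2.minAreaRect(w))
np.save('k7.npy',k,allow_pickle=True)
E
```

```text
time_s: 22.48
tool_pos: [0.4988, -0.3031, 0.1457]
tool_rot: [-180.0, -0.1, 90.4]
force: [1.3, 0.0, -0.1]
grip_width: 0.0801
grasp_force: 0.0
time_s: 22.85
tool_pos: [0.4988, -0.3243, 0.1997]
tool_rot: [180.0, -0.0, 90.3]
force: [0.2, 0.3, -0.6]
grip_width: 0.0801
grasp_force: 0.0
[ 0.49877363 -0.32431352  0.19972487] [ 1.79969717e+02 -2.67950504e-02  9.02631750e+01]
tin_laid [322.9  93.4] 0.7 [ 0.5003 -0.237 ]
tin_laid [512.   63.5] 0.6 [ 0.7262 -0.184 ]
tin_laid [532.2   1. ] 0.51 [ 0.7621 -0.094 ]
tin_near [322.1 142.7] 0.63 [ 0.4998 -0.2902]
bed_left [321.6 141.6] 0.58 [ 0.4992 -0.289 ]
saddle [324.9 124. ] 0.56 [ 0.5021 -0.2662]
cradle [321.4 120. ] 0.72 [ 0.499  -0.2679]
cradle [510.1  61.7] 0.68 [ 0.7436 -0.177 ]
0.98 290 352 121 164 ((0.49862703680992126, -0.28785327076911926), (0.06470431387424469, 0.04522346705198288), 0.25925755500793457)
0.7 290 354 75 119 ((0.49929729104042053, -0.2405952364206314), (0.06483596563339233, 0.04514068365097046), 0.3419452905654907)
```

View pics/w7.png

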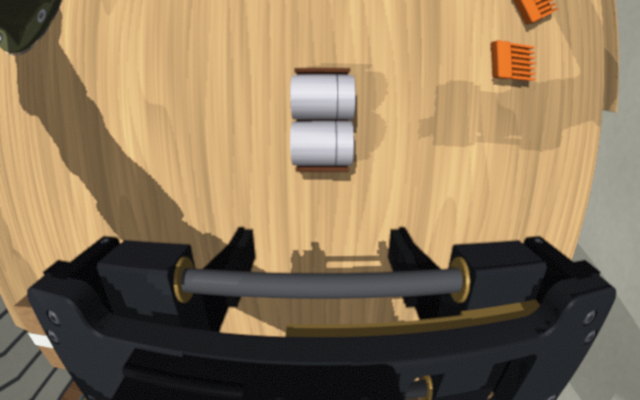

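Both lower tins lie side by side, at (323,97) and (322,143), parallel with ends within about 0.7 mm. Now the far tin.

```bash
python3 -m creep '0.004 0.025 0.03 4 0.087;0.008 0.045 0.03 8 0.087;0.008 0.05 0.02 9 0.087;0.008 0.05 0 9 0.087;0.008 0.05 0 9 0.087;0.008 0.05 0 9 0.087;0.008 0.05 0 9 0.087;0.008 0.05 0 9 0.087'
python3 -m creep '0.008 0.05 0 9 0.087;0.008 0.05 0 9 0.087;0.008 0.05 0 9 0.087;0.0076 0.045 -0.01 7.7 0.087;0.005 0.0341 -0.03 3 0.087;0 0 0 0 0.087;0 0 0 0 0.087'
python3 - <<'E'
from h import *
o=get_obs();print(o['tool_pos'],o['tool_rot'])
k,im=look('w8',['tin_far','tin_near'],Z)
print(wproj(np.array([.5954,.2746,.138]),k))
E
```

```text
time_s: 24.3
tool_pos: [0.559, 0.0471, 0.2797]
tool_rot: [180.0, 0.0, 156.6]
force: [0.4, -0.8, 0.4]
grip_width: 0.0871
grasp_force: 0.0
time_s: 25.18
tool_pos: [0.5959, 0.2734, 0.2397]
tool_rot: [-179.9, -0.0, -166.1]
force: [0.2, -1.1, 0.3]
grip_width: 0.087
grasp_force: 0.0
[0.5958807  0.2734404  0.23965171] [-1.79937425e+02 -7.56176082e-03 -1.66095910e+02]
tin_far [325.8 190.4] 0.64 [0.5939 0.2773]
tin_near [20.  46.3] 0.9 [ 0.503  -0.1309]
tin_near [412.5  22.4] 0.62 [0.4296 0.313 ]
[322.41804235 191.22105193]
```

```bash
python3 - <<'E'
from h import *
im=cv2.imread('pics/w8.png').astype(int)
for r in(170,185,200,215): print(r,[int(v) for v in im[r,280:370:3].min(1)])
k=cams.calibration('wrist')
for e in(-.024,.024):
    for s in(-.02,0.01):print(e,s,wproj(np.array([.5954-.2419*e+.97*s,.2746+.9703*e+.2419*s,.140]),k).round(1))
E
```

```text
170 [17, 13, 15, 11, 13, 26, 89, 96, 96, 103, 103, 114, 132, 135, 140, 242, 247, 247, 247, 245, 243, 238, 229, 195, 47, 34, 34, 35, 35, 16]
185 [16, 16, 14, 12, 13, 20, 87, 96, 97, 100, 102, 105, 118, 133, 185, 244, 247, 247, 247, 245, 242, 236, 228, 184, 43, 34, 33, 36, 30, 17]
200 [15, 13, 14, 14, 11, 15, 79, 95, 95, 100, 100, 105, 132, 134, 137, 138, 144, 243, 246, 245, 240, 235, 224, 168, 35, 36, 36, 35, 32, 16]
215 [13, 14, 11, 11, 15, 16, 70, 94, 93, 87, 81, 82, 99, 98, 98, 99, 133, 194, 172, 221, 225, 230, 221, 145, 34, 35, 36, 36, 28, 14]
-0.024 -0.02 [295.5 169. ]
-0.024 0.01 [296.4 201.4]
0.024 -0.02 [350.5 168.8]
0.024 0.01 [349.6 201.2]
```

The tin's edges (297 and 350) match the prediction. Descend and grip.

```bash
python3 -m creep '-0.0005 0.0013 -0.025 0 0.087;0 0 -0.03 0 0.087;0 0 -0.028 0 0.087;0 0 -0.02 0 0.087;0 0 -0.011 0 0.087;0 0 -0.005 0 0.087;0 0 0 0 0.087'
python3 -m creep '0 0 0 0 0.06;0 0 0 0 0.045;0 0 0 0 0.04;0 0 0 0 0.04;0 0 0 0 0.04;0 0 0 0 0.04' 20
```

```text
time_s: 26.2
tool_pos: [0.5953, 0.2759, 0.1211]
tool_rot: [180.0, 0.0, -166.0]
force: [-0.4, -0.6, -0.2]
grip_width: 0.087
grasp_force: 0.0
time_s: 26.95
tool_pos: [0.5953, 0.2751, 0.1207]
tool_rot: [-180.0, 0.0, -166.1]
force: [0.0, -2.5, 1.0]
grip_width: 0.0472
grasp_force: 20.0
```

```bash
python3 -m creep '0 0 0.01 0 0.04;0 0 0.02 0 0.04;0 0 0.035 0 0.04;0 0 0.035 0 0.04;-0.006 -0.025 0 -1 0.04;-0.012 -0.045 0 -1 0.04;-0.013 -0.05 0 -1 0.04;-0.013 -0.05 0 -1.2 0.04'
python3 -m creep '-0.013 -0.05 0 0 0.04;-0.0114 -0.042 0 0 0.04;-0.006 -0.0201 -0.02 0 0.04;0 0 -0.04 0 0.04;0 0 -0.045 0 0.04;0 0 -0.04 0 0.04;0 0 -0.03 0 0.04;0 0 -0.016 0 0.04'
python3 -m creep '0 0 -0.006 0 0.04;0 0 0 0 0.04;0 0 0 0 0.04'
```

```text
time_s: 27.95
tool_pos: [0.5509, 0.1047, 0.2223]
tool_rot: [180.0, 0.1, -170.2]
force: [0.6, -1.0, -1.0]
grip_width: 0.0477
grasp_force: 20.0
time_s: 28.95
tool_pos: [0.5206, -0.0059, 0.0293]
tool_rot: [180.0, -0.0, -170.2]
force: [0.4, 0.3, -0.9]
grip_width: 0.0475
grasp_force: 20.0
time_s: 29.32
tool_pos: [0.5217, -0.0062, 0.0248]
tool_rot: [180.0, 0.1, -170.2]
force: [0.9, -0.3, -1.3]
grip_width: 0.0473
grasp_force: 20.0
```

```bash
python3 -m creep '-0.0005 -0.0008 -0.003 0 0.04;0 0 -0.003 0 0.04;0 0 -0.002 0 0.04;0 0 -0.001 0 0.04;0 0 0 0 0.04;0 0 0 0 0.04'
python3 -m creep '0 0 -0.001 0 0.04;0 0 0 0 0.04;0 0 0 0 0.04'
```

```text
time_s: 30.08
tool_pos: [0.5201, -0.0072, 0.0147]
tool_rot: [-180.0, 0.0, -170.2]
force: [-0.3, 0.8, 0.7]
grip_width: 0.0478
grasp_force: 20.0
time_s: 30.45
tool_pos: [0.5202, -0.0072, 0.0145]
tool_rot: [180.0, 0.0, -170.2]
force: [-3.4, -0.1, 7.9]
grip_width: 0.0476
grasp_force: 20.0
```

Seated on the rest. Release, rise, turn, and measure.

```bash
python3 -m creep '0 0 0 0 0.052;0 0 0 0 0.06;0 0 0 0 0.075;0 0 0 0 0.087;0 0 0.01 0 0.087;0 0 0.03 0 0.087;0 0 0.04 0 0.087;0 0 0.04 -5 0.087'
python3 -m creep '0 0 0.02 -10 0.087;0 0 0.01 -10 0.087;0 0 0.01 -10 0.087;0 0 0 -10 0.087;0 0 0 -10 0.087;0 0 0 -10 0.087;0 0 0 -10 0.087;0 0 0 -10 0.087'
python3 -m creep '0 0 0 -5 0.076;0 0 0 0 0.076;0 0 0 0 0.076'
python3 - <<'E'
from h import *
o=get_obs();print(o['tool_pos'],o['tool_rot'])
k,im=look('w9',['tin_near'],{'tin_near':.032});c0=np.array(o['tool_pos'][:2])
u=np.array([np.cos(np.radians(9.8)),np.sin(np.radians(9.8))]);v=np.array([-u[1],u[0]])
for n in('tin_near','tin_far'):
  for d in finder.masks_of(n,'wrist')[:1]:
    w=np.array([wonz(p[::-1],k,.04) for p in np.argwhere(d['mask'])])-c0
    a=w@u;b=w@v;print(n,d['p'],d['xy'],np.percentile(a,[.5,99.5]),np.percentile(b,[.5,99.5]),cv2.minAreaRect(w.astype(np.float32)))
E
```

```text
time_s: 31.45
tool_pos: [0.5201, -0.0072, 0.1354]
tool_rot: [180.0, 0.0, -175.4]
force: [0.4, 0.7, -0.8]
grip_width: 0.0868
grasp_force: 0.0
time_s: 32.45
tool_pos: [0.5202, -0.0071, 0.1743]
tool_rot: [180.0, 0.0, 104.4]
force: [-0.8, -0.0, 0.0]
grip_width: 0.0869
grasp_force: 0.0
time_s: 32.83
tool_pos: [0.5201, -0.0071, 0.1739]
tool_rot: [180.0, -0.0, 99.9]
force: [0.1, 0.6, -0.3]
grip_width: 0.0769
grasp_force: 0.0
[ 0.52014236 -0.0070706   0.17393943] [ 1.79972442e+02 -8.98422614e-04  9.98619621e+01]
tin_far 0.79 [320.1, 180.9] [-0.03412458  0.03279766] [-0.0220577   0.02544082] ((-0.0009489022195339203, 0.0015624649822711945), (0.06891097128391266, 0.04757693037390709), 9.814866065979004)
```

```bash
python3 -m creep '-0.0007 0.0005 0 0 0.076;0 0 -0.03 0 0.076;0 0 -0.04 0 0.076;0 0 -0.035 0 0.076;0 0 -0.025 0 0.076;0 0 -0.018 0 0.076;0 0 -0.009 0 0.076;0 0 0 0 0.076'
python3 -m creep '0 0 0 0 0.07;0 0 0 0 0.065;0 0 0 0 0.06;0 0 0 0 0.056;0 0 0 0 0.056;0 0 0 0 0.056' 25
```

```text
time_s: 34.02
tool_pos: [0.5194, -0.0066, 0.0165]
tool_rot: [-180.0, 0.0, 99.8]
force: [0.3, -0.6, -0.7]
grip_width: 0.076
grasp_force: 0.0
time_s: 34.78
tool_pos: [0.5196, -0.0065, 0.0171]
tool_rot: [180.0, -0.0, 99.8]
force: [-1.6, 0.6, 5.7]
grip_width: 0.064
grasp_force: 25.0
```

```bash
python3 -m creep '0 0 0.008 0 0.056;0 0 0.02 0 0.056;0 0 0.04 0 0.056;0 0 0.045 0 0.056;-0.003 -0.025 0.037 -2 0.056;-0.0045 -0.042 0 -2 0.056;-0.0045 -0.045 0 -2 0.056;-0.0045 -0.045 0 -2 0.056'
python3 -m creep '-0.004 -0.045 0 -1.5 0.056;0 -0.036 0 0 0.056;0 -0.019 -0.02 0 0.056;0 0 -0.025 0 0.056;0 0 -0.018 0 0.056;0 0 -0.008 0 0.056;0 0 0 0 0.056;0 0 0 0 0.056'
python3 - <<'E'
from h import *
o=get_obs();print(o['tool_pos'],o['tool_rot'])
k,im=look('w10',['tin_laid','tin_near'],Z);np.save('k10.npy',k,allow_pickle=True)
for n in ('tin_laid','tin_near','tin_far'):
  for d in finder.masks_of(n,'wrist')[:2]:
    ys,xs=np.nonzero(d['mask']);print(n,d['p'],xs.min(),xs.max(),ys.min(),ys.max())
for i in range(2):
    cams.read_camera('side');o=get_obs();print(o['tool_pos'],o['tool_rot'])
E
```

```text
time_s: 35.78
tool_pos: [0.5025, -0.1648, 0.1668]
tool_rot: [180.0, -0.0, 91.7]
force: [0.0, 0.6, -1.6]
grip_width: 0.0639
grasp_force: 25.0
time_s: 36.78
tool_pos: [0.4996, -0.2637, 0.0965]
tool_rot: [179.9, 0.0, 90.3]
force: [0.3, 0.7, -1.7]
grip_width: 0.0638
grasp_force: 25.0
[ 0.49962567 -0.26366143  0.09647273] [1.79909893e+02 3.04781061e-02 9.03033070e+01]
tin_laid [321.7 177.7] 0.91 [ 0.5    -0.2409]
tin_laid 0.89 276 367 145 208
tin_near 0.84 279 361 208 215
tin_near 0.62 281 359 131 145
tin_far 0.65 255 387 214 301
tin_far 0.44 537 587 90 139
[ 0.4990697  -0.26358842  0.09586547] [1.79967440e+02 6.49375592e-03 9.02803915e+01]
[ 0.49900785 -0.26357108  0.09577116] [1.79976031e+02 4.63277761e-03 9.02815264e+01]
```

View pics/w10.png

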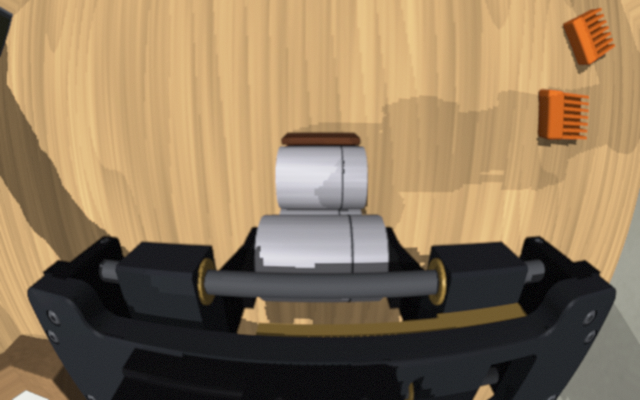

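The held tin at (321,258) is centred over the lower tins' columns (about 321). I use the silhouette edges to work out the remaining y shift.

```bash
python3 - <<'E'
from h import *
from scipy.optimize import brentq
k=np.load('k10.npy',allow_pickle=True).item();c=wray((321,100),k)[0]
im=cv2.imread('pics/w10.png');g=cv2.cvtColor(im,cv2.COLOR_BGR2GRAY)
print([int(v) for v in g[136:152,310]]);print([int(v) for v in g[202:220,310]])
def row(y0,z0,s=1):
    d=np.hypot(c[1]-y0,c[2]-z0);ph=np.arctan2(y0-c[1],c[2]-z0);t=ph+s*np.arcsin(.024/d)
    return wproj(np.array([.499,c[1]+np.tan(t)*(c[2]-z0),z0]),k)[1]
for r in(144.5,145.5,146.5): print('laid',r,brentq(lambda y:row(y,.03)-r,-.3,-.2))
for r in(207.5,208.5,209.5): print('laid low',r,brentq(lambda y:row(y,.03,-1)-r,-.3,-.2))
for r in(213.5,214.5,215.5): print('held',r,brentq(lambda y:row(y,.0962+.0152)-r,-.3,-.2))
k7=np.load('k7.npy',allow_pickle=True).item();k=k7;c=wray((321,100),k)[0]
for y,r,s in(('laid',74.5,1),('laid',119.5,-1),('near',120.5,1),('near',164.5,-1)): print('w7',y,brentq(lambda y:row(y,.03,s)-r,-.35,-.2))
E
```

```text
[46, 54, 65, 70, 67, 66, 62, 53, 41, 47, 81, 117, 141, 152, 159, 166]
[152, 145, 135, 127, 118, 105, 86, 86, 108, 131, 143, 143, 125, 105, 104, 112, 119, 123]
laid 144.5 -0.23959995288907884
laid 145.5 -0.24036806146002426
laid 146.5 -0.2411372252774373
laid low 207.5 -0.23952500714275698
laid low 208.5 -0.24033598367330888
laid low 209.5 -0.24114868722886929
held 213.5 -0.26361299999267945
held 214.5 -0.2641965594610072
held 215.5 -0.2647819090634844
w7 laid -0.2408375025309084
w7 laid -0.240964340697501
w7 near -0.290183452557831
w7 near -0.2897675850460582
```

```bash
python3 -m creep '0 -0.0012 -0.008 0 0.056;0 0 -0.01 0 0.056;0 0 -0.008 0 0.056;0 0 -0.005 0 0.056;0 0 -0.003 0 0.056;0 0 0 0 0.056;0 0 0 0 0.056'
python3 -m creep '0 0 -0.002 0 0.056;0 0 -0.001 0 0.056;0 0 0 0 0.056;0 0 0 0 0.056'
```

```text
time_s: 38.05
tool_pos: [0.4991, -0.2649, 0.0618]
tool_rot: [180.0, 0.0, 90.3]
force: [0.3, -0.0, -1.8]
grip_width: 0.0639
grasp_force: 25.0
time_s: 38.55
tool_pos: [0.4989, -0.2647, 0.0586]
tool_rot: [180.0, 0.0, 90.3]
force: [0.3, -0.1, -2.3]
grip_width: 0.0639
grasp_force: 25.0
```

```bash
python3 -m creep '0 0 -0.001 0 0.056;0 0 0 0 0.056;0 0 0 0 0.056'
python3 -m creep '0 0 -0.0005 0 0.056;0 0 0 0 0.056;0 0 0 0 0.056'
python3 -m creep '0 0 -0.0005 0 0.056;0 0 0 0 0.056;0 0 0 0 0.056'
```

```text
time_s: 38.92
tool_pos: [0.4989, -0.2647, 0.0576]
tool_rot: [180.0, 0.0, 90.3]
force: [0.9, -0.0, -2.3]
grip_width: 0.0639
grasp_force: 25.0
time_s: 39.3
tool_pos: [0.4989, -0.2647, 0.057]
tool_rot: [180.0, 0.0, 90.3]
force: [0.1, 0.0, -0.8]
grip_width: 0.0637
grasp_force: 25.0
time_s: 39.67
tool_pos: [0.4989, -0.2647, 0.0566]
tool_rot: [180.0, 0.0, 90.3]
force: [0.3, -0.0, -1.1]
grip_width: 0.0635
grasp_force: 25.0
```

```bash
python3 -m creep '0 0 -0.0005 0 0.056;0 0 0 0 0.056;0 0 0 0 0.056'
python3 -m creep '0 0 -0.0005 0 0.056;0 0 0 0 0.056;0 0 0 0 0.056'
```

```text
time_s: 40.05
tool_pos: [0.499, -0.2648, 0.0562]
tool_rot: [180.0, 0.0, 90.3]
force: [-0.9, -0.0, -0.4]
grip_width: 0.0638
grasp_force: 25.0
time_s: 40.42
tool_pos: [0.499, -0.2648, 0.0561]
tool_rot: [180.0, -0.0, 90.3]
force: [-1.8, 0.5, 5.3]
grip_width: 0.0637
grasp_force: 25.0
```

Contact with an almost pure vertical force, so it rests on both tins at the expected height. Release gently and rise.

```bash
python3 -m creep '0 0 0 0 0.0635;0 0 0 0 0.0645;0 0 0 0 0.066;0 0 0 0 0.07;0 0 0 0 0.076;0 0 0 0 0.08;0 0 0 0 0.08' 8
python3 -m creep '0 0 0.01 0 0.08;0 0 0.03 0 0.08;0 0 0.04 0 0.08;0 -0.015 0.04 0 0.08;0 -0.03 0.04 0 0.08;0 -0.02 0 0 0.08;0 0 0 0 0.08;0 0 0 0 0.08'
python3 - <<'E'
from h import *
o=get_obs();print(o['tool_pos'],o['force'])
k,im=look('w11',['tin_laid','tin_near','tin_far'],{'tin_laid':.0706,'tin_near':.0706,'tin_far':.0706})
for n in('tin_laid','tin_near'):
  for d in finder.masks_of(n,'wrist')[:3]:
    w=np.array([wonz(p[::-1],k,.08) for p in np.argwhere(d['mask'])]).astype(np.float32);ys,xs=np.nonzero(d['mask'])
    print(n,round(d['p'],2),xs.min(),xs.max(),ys.min(),ys.max(),cv2.minAreaRect(w))
for c in('scene','side'):
    im2=cams.read_camera(c);cv2.imwrite(f'pics/{c}_end.png',im2[:,:,::-1])
    for n in('tin_laid','tin_near','saddle'): print(c,n,[(np.round(d['xy'],1).tolist(),round(d['p'],2)) for d in finder.tip_of(n,c)[:4]])
    print(c,'expected saddle, beds',[proj(c,np.array(p)).round(1).tolist() for p in[(.499,-.265,.0711),(.499,-.2405,.03),(.499,-.29,.03)]])
a=cv2.imread('pics/w11.png')[50:210,230:420];b=cv2.imread('pics/side_end.png')[270:380,250:380]
cv2.imwrite('pics/fin.png',np.hstack([cv2.resize(a,(475,400),interpolation=2),cv2.resize(b,(325,400),interpolation=2)]))
E
```

```text
time_s: 41.3
tool_pos: [0.4989, -0.2648, 0.0556]
tool_rot: [180.0, 0.0, 90.3]
force: [0.2, 0.7, 0.4]
grip_width: 0.0794
grasp_force: 0.0
time_s: 42.3
tool_pos: [0.4989, -0.3286, 0.2152]
tool_rot: [-180.0, -0.1, 90.3]
force: [-0.1, 1.0, -0.7]
grip_width: 0.0803
grasp_force: 0.0
[ 0.49886183 -0.32856985  0.21519548] [-0.06911141  0.98541923 -0.69350371]
tin_laid [321.5  92.9] 0.71 [ 0.4987 -0.2409]
tin_near [323.2 135.7] 0.66 [ 0.5006 -0.2835]
tin_far [324.4 118.6] 0.88 [ 0.5017 -0.2664]
tin_laid 0.57 293 352 73 93 ((0.49949711561203003, -0.23148131370544434), (0.05580517649650574, 0.019358498975634575), 0.8123277425765991)
tin_near 0.95 292 351 142 159 ((0.49906694889068604, -0.2967784106731415), (0.05748448520898819, 0.0168375875800848), 0.3221431374549866)
scene tin_laid [([241.2, 187.5], 0.93)]
scene tin_near [([224.1, 187.3], 0.7), ([464.7, 206.9], 0.55)]
scene saddle []
scene expected saddle, beds [[230.3, 176.6], [240.7, 190.1], [224.2, 186.8]]
side tin_laid []
side tin_near [([229.2, 172.1], 0.97), ([312.9, 340.8], 0.63)]
side saddle []
side expected saddle, beds [[309.2, 312.8], [307.2, 319.7], [312.7, 340.9]]
```

View pics/fin.png

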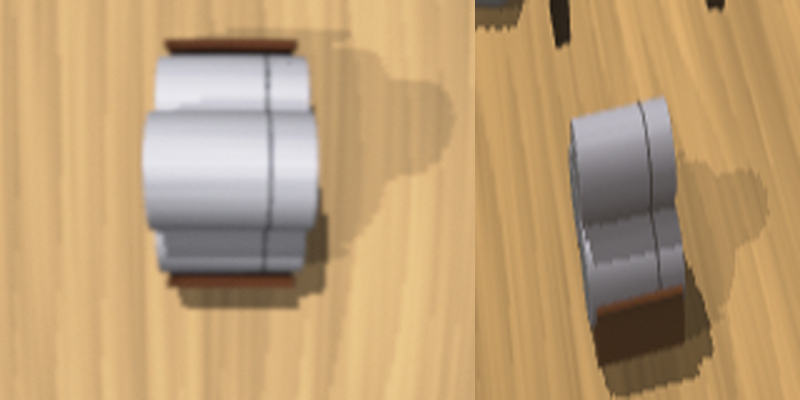

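The final picture shows the top tin saddled over both lower tins, with all three parallel and their ends lined up. The robot is clear, so I hand in.

```bash
python3 -c "
from cell import ticket
print(ticket.sign_off())"
```

```text
the job is handed in; nothing more can be done
None
```

The pyramid is finished and handed in at about 42.5 s: one caddy tin lies in the empty bed, the other saddles on top, all three are parallel with ends lined up, and the robot touches nothing.

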